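Check the sprung cover of a specimen box

ROBOT

A 6-joint arm with a two-finger parallel gripper is mounted at the origin on the work surface. World frame = base frame: x ahead of the robot, y to its left, z up, the work surface at z = 0. Lengths are in m, angles in rad, forces in N, time in s.
With the tool pointing down it reaches from about 0.4 to 0.825 m from the base axis. Payload 7 kg.
Tool frame: the origin (TCP) lies at the centre of the arm's flange, where the gripper is bolted on; the fingertips stand 178 mm ahead of it and the grasp point (between the pads) lies bot.tcp_to_grasp ahead of it (bot.tcp_to_grasp is the distance from the TCP to the grasp point, in m); z points along the fingers, x is the direction in which the jaws open and shut, and the axes are right-handed (so a half turn about z gives the same grasp; the last joint's range is limited). The gripper opens to 88 mm and grips with 3 to 60 N. Pads are 19 mm wide; open, the fingers measure 130 mm over their backs; the gripper's body (78 mm by 193 mm) begins 47 mm behind the grasp point.
Start: joints at [1.592, 0.359, 0.012, 0, -1.224, -0.288], TCP at [0.178, 0.651, 0.405] pointing down, gripper open.
Joint ranges: [-3.07, 3.07], [-1.43, 2.12], [-1.02, 1.25], [-3.03, 1.67], [-3.05, -0], [-3.03, 3.03]. Speed limits (rad/s): [2.39, 2.39, 3.01, 3.14, 3.14, 3.14].

INTERFACE

Orientations are given as a unit quaternion [w, x, y, z].
In Python, from cell import bot gives the robot as it stands. The module is installed in compiled form; this text tells all that it offers.
- The arm moves only by the tool drive_tool, never from a script. Its argument "steps" is a list of rows, each a list of 7 numbers: the shift along the tool's x, y, z as a fraction of full scale, then the turn, a rotation vector about the tool's x, y, z as a fraction of full scale, then the opening, from 0 (shut) to 1 (fully open). A call has 1 to 10 rows; each row is the pose to reach, as a shift and turn from the pose commanded when the call began, along the tool's axes at that moment; what a row does not reach only later rows make up. Full scale, the value 1, is 0.25 m for a shift and 60 degrees for a turn. A row lasts 1/12 s, in which the tool goes at most 41.7 mm and 7.16 degrees, less where a joint would pass 70% of its speed; a pose out of reach is approached as far as the arm can. A call with a number of a shift or a turn outside -1 to 1 is refused whole. A call with a gripper value outside its range is refused whole. The fingers move at their own pace and stop on an object; "newtons" is the grip in N (left out, the last holds). Time passes only in rows, so rows that repeat a pose let the fingers close. It gives the time, the measured TCP pose, the force and the opening at its end, in the units of the state.
- bot.read_state(): the state, without advancing time (a new reading comes with each control period).
- bot.camera(name): name is "side" or "top" or "wrist"; returns the picture (420x560x3 uint8, red, green, blue); there is no depth.
- bot.camera_info(name): a dict with "mtx" (3x3 intrinsics, pixels), "dist_coeffs" ([k1, k2, p1, p2, k3] as OpenCV has them; the pictures are not rectified), "camera_from_world" (4x4, takes a point from world to camera coordinates); the wrist camera has in their place "T_tool_cam" (4x4, takes a point from camera to tool coordinates, whose origin is the TCP and whose axes are the tool frame's). Camera axes: x right, y down, z forward; pixel columns grow to the right and rows downward; lengths in m; the calibration is good to about 2 mm. A picture is of the moment at which its call begins: read the wrist's pose just before it. camera_info takes no time and is no camera call.
- bot.sign_off(): hands the job in, once; it reports no verdict.
Trained networks look in the newest picture that a camera, given by its name, has taken for a name from the list of things; names that differ only in an ending like _2 or _b are one class to them, and where a whole thing is asked for, a point or a joint stands for the part that bears it (a point fixed in the world has none). Each returns a list of dicts, best first, with "score" (0 to 1); they miss things now and then, are a little off and sometimes report something else, mostly with a low value. They report only what shows in the picture. A call takes as long as a camera call. They do not tell look-alikes from the thing itself.
- bot.silhouettes(camera, target): "mask" (420x560 bool, what is visible of it) and "point" ([column, row] in pixels, amid what is visible of it).
The state is a dict: "t": time; "q": joint angles; "qd": joint speeds; "joint_torque": joint torques, N m; "tool_pos": TCP position; "eef_rot": TCP orientation; "contact_force": force on the tool from outside, world axes, zero at the start; "moment": the same for the moment, N m; "finger_gap": opening from 0.0 (shut) to 1.0 (fully open).
Only numpy, scipy, OpenCV 4.12 (cv2) and the standard library are available. Lean on these libraries where they do the work, as an engineer would, in place of code of your own. Each camera call takes 0.05 s, during which the arm holds its last target.

TASK

Check the sprung cover of the specimen box: first lift the round knobbed weight off the cover and stand it upright in the shallow square tray, while the cover stays shut. Then take the cover by its front bar and raise it past its balance point (about 45 degrees open, where the hinge springs start to lift it by themselves), keeping hold so that it never flies up towards its stop, and bring it back down to about 10 degrees below the balance point. Finish while still holding it there, as nothing else will keep it from falling shut, and leave the other things on the bench where they are.

Things in the scene. Friction and masses are not known exactly. Their poses are not given: they have to be found in the camera images.
- specimen_box: fixed aluminium box 200 x 210 mm, 90 mm high, with a 220 x 250 mm black foot plate, closed by a hinged cover. Origin: centre of its underside, on the bench; z up, x runs from the cover's bar (front, -x side) to the hinge (rear, +x side), y along the hinge. The box stands at a different place and yaw each time
- cover_hinge (a point): the hinge line of the cover at mid-width, 100 mm behind the box centre (+x of the box) and 90 mm above the bench; does not move as the cover turns
- cover_bar (a point): middle of the cover's front bar: round steel, 12 mm thick, 130 mm long, parallel to the hinge, on an arm at each end (120 mm clear between arms). 45 mm ahead of the cover's edge, 50 mm ahead of the box wall, free bench below; 94 mm above the bench when shut. In the cover's own frame 250 mm in front of and 4 mm above the hinge line: it swings up and rearward. Frame turns with the cover
- cover (a joint): cover angle, rad: 0 shut, grows as the bar rises, stop at 1.5. Plate 205 x 220 x 8 mm (top 98 mm up) with a lamp housing 70 x 140 x 55 mm high, 10 to 80 mm ahead of the hinge; 1.6 kg. Balance at 0.785 (45 deg): below, it falls shut; above, hinge springs swing it to the stop. Lifting at the bar takes 1.7 N when shut, 0 at balance; beyond, hold back with up to 2 N. Bar can turn between pads
- weight_center (a point): loose steel weight, about 0.4 kg (0.28 to 0.52), standing at the start on the front part of the cover: disc 56 mm across and 22 mm high with a black upright knob 20 mm across and 30 mm high on its middle, 52 mm in all. This point is on its axis, 26 mm above its underside (4 mm above the disc's top); z is its upright axis
- tray: fixed shallow dark steel square tray, 122 x 122 mm outside, 112 mm inside, 12 mm high with a floor 5 mm thick, on the bench left or right of the box. Origin: centre of its underside; x and y along its sides
- carton: bystander: grey lidded carton, 130 x 100 mm, 42 mm high, on the other side of the box from the tray. Origin: centre of its underside. Leave it alone
- lens_tube: bystander: black stepped lens tube standing upright, 38 mm across, 55 mm high. Origin: centre of its underside. Leave it alone
- post: bystander: steel post, 25 mm across, on a 60 mm square black foot, 112 mm high in all. Origin: centre of its underside. Leave it alone
Mind the look-alikes: they are no part of the job. What is shaped like the part that bears weight_center but green or turquoise is not meant. Several things look just like the tray: the one meant starts farthest from the robot's base.

How it is judged:
By the outcome, as a careful person would: the job done as asked, in the order asked, and still so for the second after the job is handed in, while the arm keeps its last pose, push and grip.
It also fails if it takes over 72 s, if anything falls off the work surface, if the arm or the gripper's body presses on something with over 40 N, if the wrist force passes 120 N, or if a joint passes its speed limit or range.

## Working session

There is one attempt and no reset: what is moved stays moved. The work goes in short steps, Python scripts to look and compute and a tool call to move; the robot and the scene stay as the last step left them, time stands still between calls to the robot, and variables do not carry over. Pictures are saved under pics/ and viewed, and the job is handed in when it is done.

Besides the shell and the picture viewer there is one more tool, called after "Emit:" in YAML: its name, and indented under it one key for each argument. drive_tool: Moves the arm, as the interface text tells. Shift numbers are shares of 0.25 m and turn numbers shares of 60 degrees, none past 1 either way. Its arguments: {"type":"object","properties":{"steps":{"type":"array","items":{"type":"array","items":{"type":"number"}}},"newtons":{"type":"number"}},"required":["steps"]}

```bash
mkdir -p pics; ls; python3 - <<'E'
from cell import bot
import cv2,numpy as np
np.set_printoptions(precision=4,suppress=True)
s=bot.read_state(); print({k:(np.round(v,3)) for k,v in s.items()}); print(bot.tcp_to_grasp)
for n in("top","side"):
    im=bot.camera(n); cv2.imwrite(f"pics/{n}0.png",im[...,::-1])
    print(n,bot.camera_info(n))
print(bot.camera_info("wrist"))
E
```

```text
pics
{'t': np.float64(0.0), 'q': array([ 1.592,  0.359,  0.011, -0.   , -1.224, -0.288]), 'qd': array([ 0.002, -0.001,  0.   ,  0.002, -0.001, -0.001]), 'joint_torque': array([  0.001, -58.271,  29.305,   6.997,   0.007,  -0.   ]), 'tool_pos': array([0.178, 0.651, 0.404]), 'eef_rot': array([-0.001, -0.607,  0.795, -0.001]), 'contact_force': array([ 0.482, -0.096, -0.232]), 'moment': array([-0.043, -0.024,  0.017]), 'finger_gap': np.float64(1.0)}
0.1593
top {'mtx': array([[456.8767,   0.    , 274.1942],
       [  0.    , 456.8767, 204.4298],
       [  0.    ,   0.    ,   1.    ]]), 'dist_coeffs': array([-0.0744,  0.    ,  0.    ,  0.    ,  0.    ]), 'camera_from_world': array([[ 0.0182, -0.9996,  0.0204, -0.0222],
       [-0.9974, -0.0196, -0.0697,  0.54  ],
       [ 0.0701, -0.0191, -0.9974,  1.2167],
       [ 0.    ,  0.    ,  0.    ,  1.    ]])}
side {'mtx': array([[519.6526,   0.    , 272.4642],
       [  0.    , 519.6526, 207.622 ],
       [  0.    ,   0.    ,   1.    ]]), 'dist_coeffs': array([0.0607, 0.    , 0.    , 0.    , 0.    ]), 'camera_from_world': array([[-0.9615, -0.2744,  0.0153,  0.5197],
       [-0.2204,  0.7366, -0.6394,  0.2064],
       [ 0.1642, -0.6182, -0.7687,  1.2298],
       [ 0.    ,  0.    ,  0.    ,  1.    ]])}
{'mtx': array([[316.9389,   0.    , 279.3373],
       [  0.    , 316.9389, 205.8681],
       [  0.    ,   0.    ,   1.    ]]), 'dist_coeffs': array([0.0123, 0.    , 0.    , 0.    , 0.    ]), 'T_tool_cam': array([[ 1.    ,  0.0002,  0.0006, -0.0012],
       [-0.0004,  0.9622,  0.2723, -0.0732],
       [-0.0006, -0.2723,  0.9622,  0.0206],
       [ 0.    ,  0.    ,  0.    ,  1.    ]])}
```

View pics/top0.png

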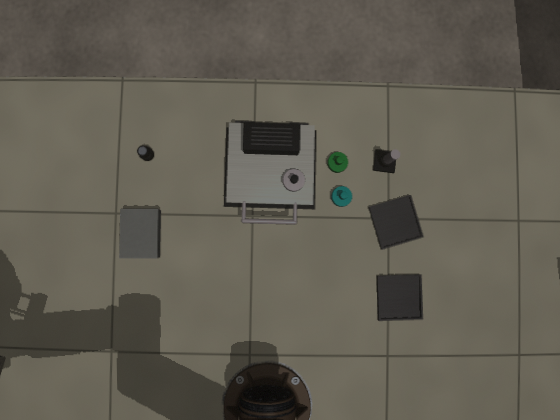

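View pics/side0.png

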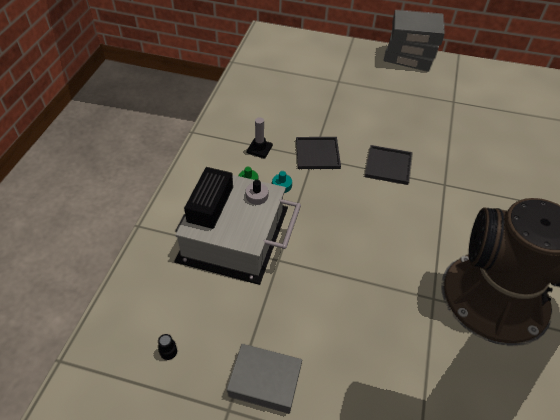

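Top image: the cover with the steel weight is at (293,179), its bar at (270,220), and the green and turquoise look-alikes at (338,162) and (342,196). There are two trays, at (395,221) and (399,297). The base is near (267,395), so the tray at (395,221) is the farthest one. I'll measure next.

```bash
cat > h.py <<'E'
import numpy as np,cv2
from cell import bot
from scipy.spatial.transform import Rotation as R
np.set_printoptions(precision=4,suppress=True)
def wristT(s):
    q=s["eef_rot"];T=np.eye(4);T[:3,:3]=R.from_quat([q[1],q[2],q[3],q[0]]).as_matrix();T[:3,3]=s["tool_pos"];return T
def cam(n,s=None):
    i=bot.camera_info(n)
    E=np.array(i["camera_from_world"]) if n!="wrist" else np.linalg.inv(wristT(s)@np.array(i["T_tool_cam"]))
    return np.array(i["mtx"]),np.array(i["dist_coeffs"]),E
def proj(c,P):
    K,d,E=c;P=np.atleast_2d(np.asarray(P,float))
    return cv2.projectPoints(P.reshape(-1,1,3),cv2.Rodrigues(E[:3,:3])[0],E[:3,3].copy(),K,d)[0].reshape(-1,2)
def back(c,uv,z):
    K,d,E=c
    u=cv2.undistortPoints(np.asarray(uv,float).reshape(-1,1,2),K,d).reshape(-1,2)
    o=-E[:3,:3].T@E[:3,3];out=[]
    for a in u:
        v=E[:3,:3].T@np.array([a[0],a[1],1]);out.append(o+v*(z-o[2])/v[2])
    return np.array(out)
E
python3 - <<'E'
from h import *
for n in("top","side"):
    im=bot.camera(n);c=cam(n)
    for t in("specimen_box","cover_bar","weight_center","tray","carton","cover"):
        for d in bot.silhouettes(n,t):
            m=d["mask"];ys,xs=np.nonzero(m)
            z={"weight_center":.03,"tray":.006,"cover_bar":.094,"specimen_box":.09,"cover":.098,"carton":.042}[t]
            r=cv2.minAreaRect(np.stack([xs,ys],1).astype(np.float32))
            print(n,t,round(d["score"],2),d["point"],m.sum(),np.round(back(c,[d["point"]],z)[0],3),np.round(r[0],1),np.round(r[1],1),round(r[2],1))
    cv2.imwrite(f"pics/{n}_crop.png",cv2.resize((im[100:330,210:440] if n=="top" else im[110:290,160:420])[...,::-1],None,fx=2.5,fy=2.5,interpolation=cv2.INTER_CUBIC))
E
```

```text
top specimen_box 0.71 [267.8, 165.3] 7896 [0.636 0.008 0.09 ] [269.9 171.8] [ 92.5 103.8] 2.0
top cover_bar 0.75 [270.3, 161.6] 7092 [0.645 0.001 0.094] [270.  172.5] [ 87.6 103. ] 1.8
top cover_bar 0.58 [386.0, 158.6] 519 [ 0.659 -0.297  0.094] [386.2 159.9] [26.  23.6] 6.3
top weight_center 0.92 [341.2, 195.0] 309 [ 0.569 -0.192  0.03 ] [342. 196.] [18. 20.] 90.0
top weight_center 0.73 [292.6, 177.5] 405 [ 0.613 -0.06   0.03 ] [293.5 180. ] [22. 21.] 90.0
top weight_center 0.66 [338.5, 160.9] 353 [ 0.661 -0.184  0.03 ] [338. 162.] [20. 20.] 90.0
top tray 0.98 [392.8, 221.1] 2042 [ 0.502 -0.34   0.006] [395.4 221.6] [45.9 45.6] 73.1
top carton 0.76 [140.3, 235.4] 1993 [0.45  0.341 0.042] [140.  233.2] [41.4 49.7] 2.0
top cover 0.9 [267.7, 161.1] 7047 [0.645 0.008 0.098] [270.7 172.7] [ 87.3 103.4] 1.8
side specimen_box 0.8 [231.5, 228.3] 9070 [0.628 0.052 0.09 ] [235.6 226.1] [113.1 101.1] 15.1
side specimen_box 0.16 [168.7, 346.1] 415 [0.652 0.367 0.09 ] [166.  346.6] [27.2 17.9] 74.1
side cover_bar 0.91 [231.7, 213.6] 6545 [0.641 0.013 0.094] [239.2 214. ] [115.2  76.7] 14.6
side weight_center 0.95 [256.4, 193.1] 433 [ 0.62  -0.121  0.03 ] [256.5 192. ] [24. 21.] 90.0
side weight_center 0.68 [248.8, 174.4] 158 [ 0.66  -0.181  0.03 ] [249.7 172.7] [18.7 10.7] 14.0
side weight_center 0.65 [281.8, 181.6] 249 [ 0.566 -0.181  0.03 ] [283.4 180.6] [20.2 15.5] 33.7
side tray 0.64 [319.2, 151.8] 1355 [ 0.498 -0.348  0.006] [318. 152.] [32. 44.] 90.0
side tray 0.61 [388.2, 164.6] 1471 [ 0.297 -0.353  0.006] [389.3 164.1] [45.7 33.5] 10.9
side carton 0.65 [263.7, 377.1] 3599 [0.458 0.356 0.042] [264.1 377.6] [67.  56.3] 14.8
side cover 0.76 [231.4, 215.3] 6488 [0.638 0.021 0.098] [238.7 213.7] [114.4  76.2] 15.2
```

View pics/top_crop.png

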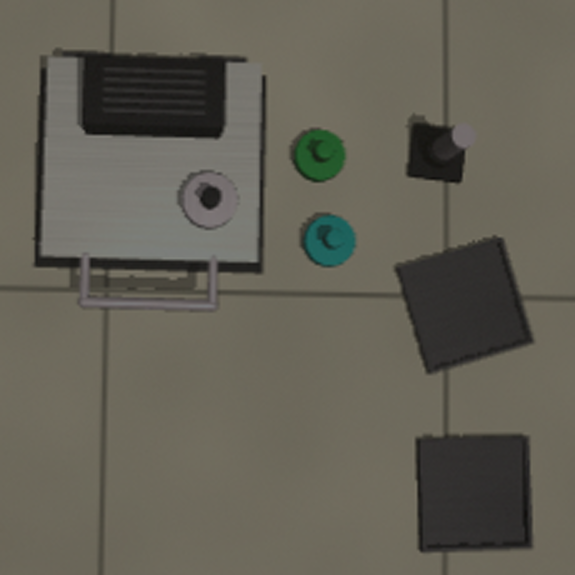

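View pics/side_crop.png

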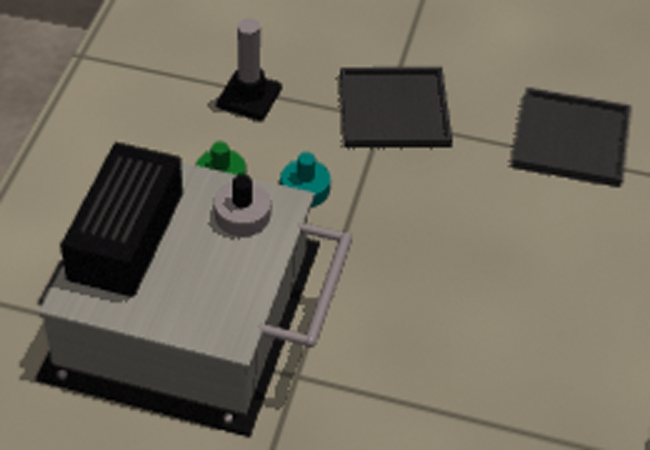

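```bash
cat > fit.py <<'E'
from h import *
from scipy.optimize import least_squares
ct,cs=cam("top"),cam("side")
f=lambda p,o:(np.array(p,float)+.5)/2.5-.5+np.array(o)
T=lambda *p:f(p,(210,100)); S=lambda *p:f(p,(160,110))
# box: local pts
obs=[(ct,(-.105,.11,.098),T(40,257)),(ct,(-.105,-.11,.098),T(256,263)),(ct,(-.15,.0625,.094),T(83,303)),(ct,(-.15,-.0625,.094),T(215,306)),
(cs,(-.105,.11,.098),S(252,361)),(cs,(-.105,-.11,.098),S(312,198)),(cs,(-.15,.0625,.094),S(312,341)),(cs,(-.15,-.0625,.094),S(347,238))]
def loc(p,l):
    c,s=np.cos(p[2]),np.sin(p[2]);return np.array([p[0]+c*l[0]-s*l[1],p[1]+s*l[0]+c*l[1],l[2]])
res=lambda p:np.concatenate([proj(c,loc(p,l))[0]-u for c,l,u in obs])
r=least_squares(res,[.62,0,0]);print("box",r.x,"\n",r.fun.reshape(-1,2))
b=r.x;print("bar",loc(b,(-.15,0,.094)),"hinge",loc(b,(.1,0,.09)))
# tray: outer top corners z=.012 
tt=[(397,265),(501,238),(533,342),(430,372)]
W=back(ct,[T(*p) for p in tt],.012);print("tray top",W.mean(0),[np.linalg.norm(W[i]-W[i-1]) for i in range(4)],np.degrees(np.arctan2(*(W[1]-W[0])[[1,0]])))
ts=[(343,68),(442,68),(452,146),(342,146)]
W=back(cs,[S(*p) for p in ts],.010);print("tray side",W.mean(0),[np.linalg.norm(W[i]-W[i-1]) for i in range(4)])
t2=[(417,436),(528,435),(531,545),(420,550)]
print("tray2",back(ct,[T(*p) for p in t2],.012).mean(0))
print("knob",back(ct,[T(211,197)],.15),back(cs,[S(242,180)],.15),"disc",back(ct,[T(209,199)],.12),back(cs,[S(242,202)],.12))
E
python3 fit.py
```

```text
box [ 0.6426  0.0027 -0.0027] 
 [[-0.2711 -0.2494]
 [ 0.1583 -0.7093]
 [ 0.9309 -0.3918]
 [-2.5514 -0.5228]
 [ 0.0074  1.5761]
 [ 1.4493 -2.5226]
 [ 0.7019 -1.1526]
 [ 0.0399  0.2842]]
bar [0.4926 0.0031 0.094 ] hinge [0.7426 0.0024 0.09  ]
tray top [ 0.5009 -0.3468  0.012 ] [np.float64(0.12208679587252173), np.float64(0.12046607927545173), np.float64(0.1194919769014995), np.float64(0.11983187912649272)] -74.52675188649147
tray side [ 0.5013 -0.3412  0.01  ] [np.float64(0.1295658671429303), np.float64(0.11857633008657986), np.float64(0.12950370447318552), np.float64(0.12482195276675254)]
tray2 [ 0.297  -0.3574  0.012 ]
knob [[ 0.5952 -0.0567  0.15  ]] [[ 0.5985 -0.0554  0.15  ]] disc [[ 0.597  -0.0566  0.12  ]] [[ 0.5983 -0.0538  0.12  ]]
```

```bash
cat >> h.py <<'E'
def down(yaw): # tool x at world yaw, z down
    c,s=np.cos(yaw),np.sin(yaw);return np.array([[c,s,0],[s,-c,0],[0,0,-1.]])
def go(p,Rw=None,s=None):
    s=s or bot.read_state();T=wristT(s)
    d=T[:3,:3].T@(np.asarray(p)-T[:3,3])/.25
    w=np.zeros(3) if Rw is None else R.from_matrix(T[:3,:3].T@Rw).as_rotvec()/np.radians(60)
    return np.round(np.r_[d,w],4)
def st():
    s=bot.read_state();T=wristT(s);print("t",round(s["t"],2),"tcp",T[:3,3],"grasp",T[:3,3]+T[:3,2]*bot.tcp_to_grasp,"xax",T[:3,0],"zax",T[:3,2],"q",s["q"],"F",s["contact_force"],"gap",s["finger_gap"]);return s
E
python3 -c "
from h import *
st();print(go([.597,-.056,.40],down(-np.pi/2)))"
```

```text
t 0.8 tcp [0.178  0.6511 0.4047] grasp [0.178  0.6511 0.2454] xax [-0.2636 -0.9646 -0.0001] zax [-0.      0.0001 -1.    ] q [ 1.5921  0.3585  0.0119 -0.     -1.2241 -0.2881] F [0.1132 0.0375 0.648 ] gap 0.997211261772202
[ 2.2864 -2.3626  0.0185  0.      0.0001 -0.2548]
```

Emit:
drive_tool:
  steps:
    - [0.95, -0.98, 0, 0, 0, -0.25, 1]
    - [0.95, -0.98, 0, 0, 0, -0.25, 1]
    - [0.95, -0.98, 0, 0, 0, -0.25, 1]
    - [0.95, -0.98, 0, 0, 0, -0.25, 1]
    - [0.95, -0.98, 0, 0, 0, -0.25, 1]
    - [0.95, -0.98, 0, 0, 0, -0.25, 1]
    - [0.95, -0.98, 0, 0, 0, -0.25, 1]
    - [0.95, -0.98, 0, 0, 0, -0.25, 1]
    - [0.95, -0.98, 0, 0, 0, -0.25, 1]
    - [0.95, -0.98, 0, 0, 0, -0.25, 1]

```text
t: 1.63
tool_pos: [0.3527, 0.355, 0.4053]
eef_rot: [0.0, -0.704, 0.71, 0.0]
contact_force: [-0.3, -0.6, -0.3]
finger_gap: 1.0
```

```bash
python3 -c "
from h import *
st();print(go([.597,-.056,.40],down(-np.pi/2)))"
```

```text
t 1.63 tcp [0.3527 0.355  0.4053] grasp [0.3527 0.3551 0.246 ] xax [-0.0082 -1.     -0.0009] zax [ 0.0004  0.0009 -1.    ] q [ 1.182   0.0679 -0.3634  0.     -1.1385  0.3806] F [-0.3398 -0.5517 -0.2782] gap 0.9999302254316685
[ 1.6359 -0.9907  0.0199 -0.0003  0.0008 -0.0078]
```

Emit:
drive_tool:
  steps:
    - [0.85, -0.5, 0, 0, 0, 0, 1]
    - [0.85, -0.5, 0, 0, 0, 0, 1]
    - [0.85, -0.5, 0, 0, 0, 0, 1]
    - [0.85, -0.5, 0, 0, 0, 0, 1]
    - [0.85, -0.5, 0, 0, 0, 0, 1]
    - [0.85, -0.5, 0, 0, 0, 0, 1]
    - [0.85, -0.5, 0, 0, 0, 0, 1]
    - [0.85, -0.5, 0, 0, 0, 0, 1]

```text
t: 2.3
tool_pos: [0.4765, 0.1433, 0.4045]
eef_rot: [-0.0, -0.704, 0.71, 0.0]
contact_force: [-1.2, -0.7, -0.6]
finger_gap: 0.998
```

```bash
python3 -c "
from h import *
st();print(go([.597,-.056,.40],down(-np.pi/2)))"
```

```text
t 2.3 tcp [0.4765 0.1433 0.4045] grasp [0.4765 0.1432 0.2452] xax [-0.0085 -1.      0.0001] zax [-0.0001 -0.0001 -1.    ] q [ 0.6878  0.0639 -0.3696 -0.     -1.1375  0.8745] F [-1.2289 -0.6945 -0.5864] gap 0.9976817795922552
[ 0.7929 -0.4888  0.018   0.0001 -0.0001 -0.0082]
```

Emit:
drive_tool:
  steps:
    - [0.79, -0.49, 0.0, 0, 0, -0.01, 1]
    - [0.79, -0.49, 0.0, 0, 0, -0.01, 1]
    - [0.79, -0.49, 0.0, 0, 0, -0.01, 1]
    - [0.79, -0.49, 0.0, 0, 0, -0.01, 1]
    - [0.79, -0.49, 0.0, 0, 0, -0.01, 1]
    - [0.79, -0.49, 0.0, 0, 0, -0.01, 1]
    - [0.79, -0.49, 0.0, 0, 0, -0.01, 1]
    - [0.79, -0.49, 0.0, 0, 0, -0.01, 1]

```text
t: 2.97
tool_pos: [0.5979, -0.0533, 0.4038]
eef_rot: [0.0, 0.709, -0.705, -0.0]
contact_force: [-0.1, 0.3, 0.1]
finger_gap: 1.0
```

```bash
python3 - <<'E'
from h import *
s=st();im=bot.camera("wrist");cv2.imwrite("pics/w1.png",im[...,::-1]);c=cam("wrist",s)
for d in bot.silhouettes("wrist","weight_center"):
    ys,xs=np.nonzero(d["mask"]);print(d["score"],d["point"],xs.min(),xs.max(),ys.min(),ys.max())
print("pred knob top/disc top",proj(c,[[.597,-.0565,.15],[.597,-.0565,.12]]))
print("pred bar ends",proj(c,[[.4926,-.0594,.094],[.4926,.0656,.094]]))
E
```

```text
t 2.97 tcp [ 0.5979 -0.0533  0.4038] grasp [ 0.5977 -0.0533  0.2445] xax [ 0.0046 -1.      0.    ] zax [-0.0011 -0.     -1.    ] q [ 0.2362  0.2377 -0.1603 -0.0002 -1.1739  1.3392] F [-0.0817  0.3132  0.0554] gap 1.000423423597106
0.88 [396.5, 202.1] 370 420 179 226
0.87 [281.2, 199.3] 251 314 167 232
0.63 [392.8, 121.9] 367 420 97 147
pred knob top/disc top [[284.8233 215.9204]
 [284.2322 205.3506]]
pred bar ends [[285.7359 295.9621]
 [164.2216 295.5955]]
```

View pics/w1.png

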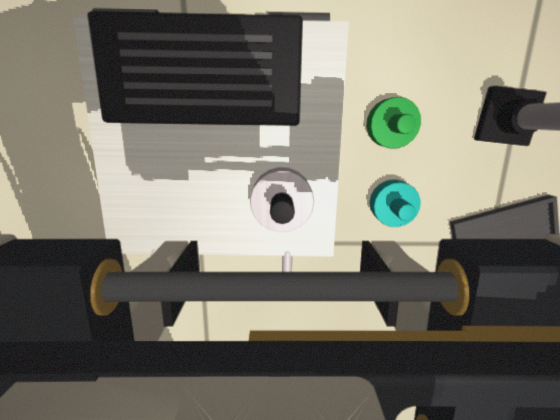

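```bash
python3 - <<'E'
from h import *
s=st();c=cam("wrist",s)
im=cv2.imread("pics/w1.png")[150:280,220:350];cv2.imwrite("pics/w1c.png",cv2.resize(im,None,fx=4,fy=4,interpolation=cv2.INTER_CUBIC))
print(back(c,[[282.5,199.5]],.118),back(c,[[282,212]],.150))
E
```

```text
t 3.07 tcp [ 0.5971 -0.0523  0.4045] grasp [ 0.5971 -0.0523  0.2452] xax [ 0.0067 -1.     -0.0002] zax [-0.0003  0.0002 -1.    ] q [ 0.2383  0.2356 -0.1615 -0.0003 -1.1739  1.3393] F [ 0.0035 -0.1827  0.1085] gap 0.9992901448773336
[[ 0.601  -0.0539  0.118 ]] [[ 0.5994 -0.0532  0.15  ]]
```

View pics/w1c.png

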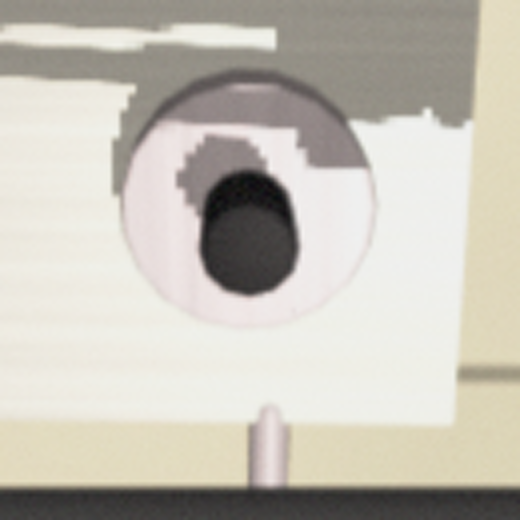

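Emit:
drive_tool:
  steps:
    - [0.007, -0.004, 0.15, 0, 0, 0, 0.8]
    - [0.007, -0.004, 0.25, 0, 0, 0, 0.8]
    - [0.007, -0.004, 0.32, 0, 0, 0, 0.8]
    - [0.007, -0.004, 0.36, 0, 0, 0, 0.8]
    - [0.007, -0.004, 0.39, 0, 0, 0, 0.8]
    - [0.007, -0.004, 0.405, 0, 0, 0, 0.8]
    - [0.007, -0.004, 0.405, 0, 0, 0, 0.8]
    - [0.007, -0.004, 0.405, 0, 0, 0, 0.8]
  newtons: 30

```text
t: 3.73
tool_pos: [0.5985, -0.0552, 0.3044]
eef_rot: [-0.001, 0.709, -0.705, 0.001]
contact_force: [0.1, 0.5, 0.1]
finger_gap: 0.803
```

```bash
python3 - <<'E'
from h import *
s=st();im=bot.camera("wrist");cv2.imwrite("pics/w2.png",im[...,::-1])
im=bot.camera("side");cv2.imwrite("pics/s2.png",cv2.resize(im[110:290,160:420,::-1],None,fx=2.5,fy=2.5))
E
```

```text
t 3.73 tcp [ 0.5985 -0.0552  0.3044] grasp [ 0.5988 -0.0552  0.1451] xax [ 0.0061 -1.     -0.0001] zax [ 0.0015  0.0001 -1.    ] q [ 0.233   0.32   -0.2898  0.0003 -0.9595  1.3438] F [0.0563 0.5254 0.1027] gap 0.8030118582795448
```

View pics/w2.png

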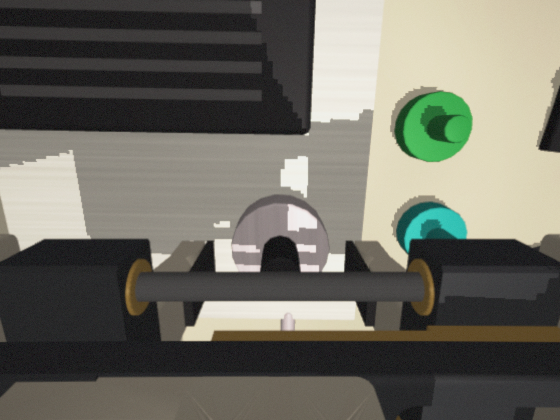

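View pics/s2.png

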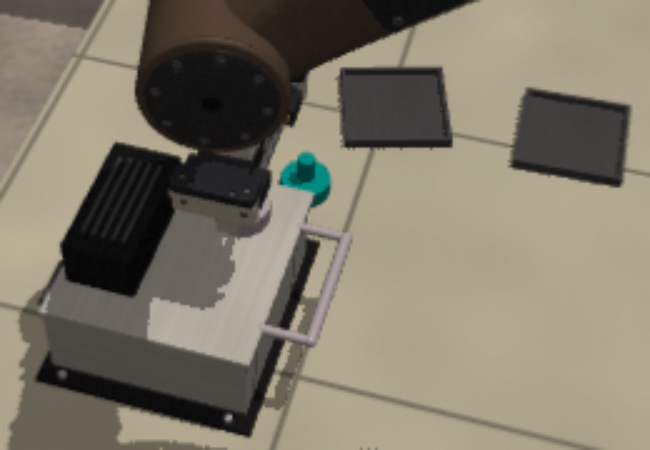

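Emit:
drive_tool:
  steps:
    - [0, 0, 0.006, 0, 0, 0, 0]
    - [0, 0, 0.006, 0, 0, 0, 0]
    - [0, 0, 0.006, 0, 0, 0, 0]
    - [0, 0, 0.006, 0, 0, 0, 0]
    - [0, 0, 0.006, 0, 0, 0, 0]
    - [0, 0, 0.006, 0, 0, 0, 0]
    - [0, 0, 0.006, 0, 0, 0, 0]
    - [0, 0, 0.006, 0, 0, 0, 0]
  newtons: 30

```text
t: 4.5
tool_pos: [0.5981, -0.0556, 0.3019]
eef_rot: [0.0, 0.709, -0.705, -0.0]
contact_force: [0.3, -0.0, -0.1]
finger_gap: 0.251
```

```bash
python3 -c "
from h import *
st()"
```

```text
t 4.5 tcp [ 0.5981 -0.0556  0.3019] grasp [ 0.5981 -0.0556  0.1426] xax [ 0.0054 -1.      0.    ] zax [-0.0001 -0.     -1.    ] q [ 0.2323  0.3225 -0.2927  0.     -0.9557  1.3439] F [ 0.2941 -0.0443 -0.1139] gap 0.2513464463689407
```

Emit:
drive_tool:
  steps:
    - [0, 0, 0, 0, 0, 0, 0]
    - [0, 0, 0, 0, 0, 0, 0]
    - [0, 0, -0.03, 0, 0, 0, 0]
    - [0, 0, -0.08, 0, 0, 0, 0]
    - [0, 0, -0.15, 0, 0, 0, 0]
    - [0, 0, -0.25, 0, 0, 0, 0]
    - [0, 0, -0.35, 0, 0, 0, 0]
    - [0, 0, -0.4, 0, 0, 0, 0]
    - [0, 0, -0.4, 0, 0, 0, 0]

```text
t: 5.25
tool_pos: [0.5986, -0.0556, 0.4053]
eef_rot: [-0.002, 0.709, -0.705, 0.002]
contact_force: [1.5, -0.1, -3.8]
finger_gap: 0.221
```

```bash
python3 - <<'E'
from h import *
s=st();im=bot.camera("wrist");cv2.imwrite("pics/w3.png",im[...,::-1])
print(go([.501,-.345,.40]))
E
```

```text
t 5.25 tcp [ 0.5986 -0.0556  0.4053] grasp [ 0.5993 -0.0555  0.246 ] xax [ 0.0057 -1.     -0.0005] zax [ 0.0048  0.0005 -1.    ] q [ 0.2323  0.2363 -0.159   0.0006 -1.1707  1.3439] F [ 1.5006 -0.0743 -3.7691] gap 0.22127085350611084
[1.1558 0.3944 0.0101 0.     0.     0.    ]
```

View pics/w3.png

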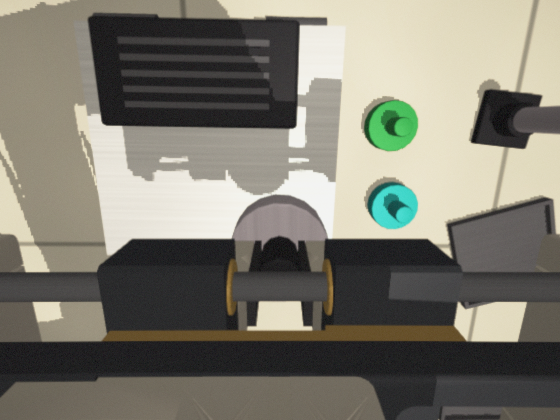

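The weight is held (3.8 N, gap about 19.5 mm), and the cover stayed shut. Next I carry it over to the tray.

Emit:
drive_tool:
  steps:
    - [0.08, 0.03, 0, 0, 0, 0, 0]
    - [0.2, 0.07, 0, 0, 0, 0, 0]
    - [0.32, 0.11, 0, 0, 0, 0, 0]
    - [0.44, 0.15, 0, 0, 0, 0, 0]
    - [0.56, 0.19, 0, 0, 0, 0, 0]
    - [0.68, 0.23, 0, 0, 0, 0, 0]
    - [0.8, 0.27, 0, 0, 0, 0, 0]
    - [0.9, 0.31, 0, 0, 0, 0, 0]
    - [0.96, 0.33, 0, 0, 0, 0, 0]
    - [0.96, 0.33, 0, 0, 0, 0, 0]

```text
t: 6.13
tool_pos: [0.5152, -0.2984, 0.3995]
eef_rot: [0.001, 0.708, -0.706, -0.002]
contact_force: [1.1, 0.9, -5.2]
finger_gap: 0.217
```

```bash
python3 - <<'E'
from h import *
s=st();im=bot.camera("wrist");cv2.imwrite("pics/w4.png",im[...,::-1])
print(go([.501,-.345,.30],down(-np.pi/2)));c=cam("wrist",s)
a=np.radians(15.5);P=[[.501+np.cos(a)*i*.061-np.sin(a)*j*.061,-.345+np.sin(a)*i*.061+np.cos(a)*j*.061,.012] for i,j in((1,1),(1,-1),(-1,-1),(-1,1))]
print(proj(c,P))
E
```

```text
t 6.13 tcp [ 0.5152 -0.2984  0.3995] grasp [ 0.5145 -0.2982  0.2402] xax [ 0.0022 -1.     -0.0011] zax [-0.0042  0.0011 -1.    ] q [-0.1971  0.2335 -0.176  -0.0003 -1.1656  1.7701] F [ 1.061   0.8907 -5.2074] gap 0.21701216072910479
[0.1916 0.0579 0.3984 0.0034 0.0014 0.0023]
[[255.8948 155.3727]
 [360.2382 126.3527]
 [379.8498 225.441 ]
 [283.5932 249.7301]]
```

View pics/w4.png

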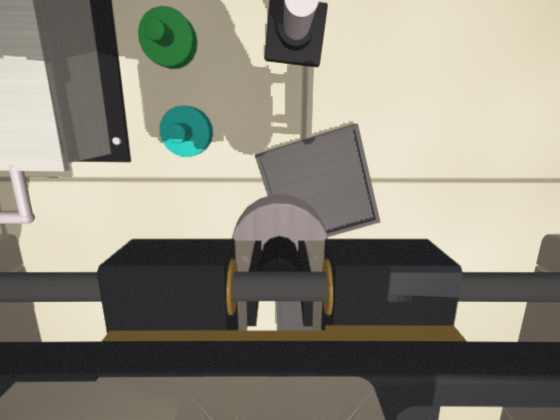

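Emit:
drive_tool:
  steps:
    - [0.09, 0.03, 0.06, 0, 0, 0, 0]
    - [0.184, 0.054, 0.16, 0, 0, 0, 0]
    - [0.184, 0.054, 0.28, 0, 0, 0, 0]
    - [0.184, 0.054, 0.4, 0, 0, 0, 0]
    - [0.184, 0.054, 0.5, 0, 0, 0, 0]
    - [0.184, 0.054, 0.58, 0, 0, 0, 0]
    - [0.184, 0.054, 0.63, 0, 0, 0, 0]
    - [0.184, 0.054, 0.66, 0, 0, 0, 0]
    - [0.184, 0.054, 0.66, 0, 0, 0, 0]
    - [0.184, 0.054, 0.66, 0, 0, 0, 0]

```text
t: 7.02
tool_pos: [0.504, -0.3416, 0.2366]
eef_rot: [0.0, 0.709, -0.705, -0.0]
contact_force: [-0.1, 1.1, -4.1]
finger_gap: 0.224
```

```bash
python3 - <<'E'
from h import *
s=st();im=bot.camera("wrist");cv2.imwrite("pics/w5.png",im[...,::-1])
im=bot.camera("side");cv2.imwrite("pics/s5.png",cv2.resize(im[70:250,240:500,::-1],None,fx=2.5,fy=2.5))
print(go([.502,-.343,.2095],down(-np.pi/2)))
E
```

```text
t 7.02 tcp [ 0.504  -0.3416  0.2366] grasp [ 0.5038 -0.3416  0.0773] xax [ 0.0062 -1.     -0.0002] zax [-0.001   0.0002 -1.    ] q [-0.2752  0.4063 -0.3403  0.0001 -0.8251  1.8522] F [-0.1161  1.0632 -4.1132] gap 0.22353911242128038
[ 0.0039  0.0095  0.1136 -0.0014 -0.0006  0.0058]
```

View pics/w5.png

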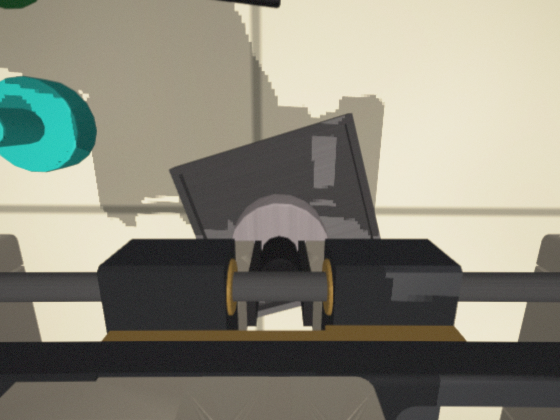

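View pics/s5.png

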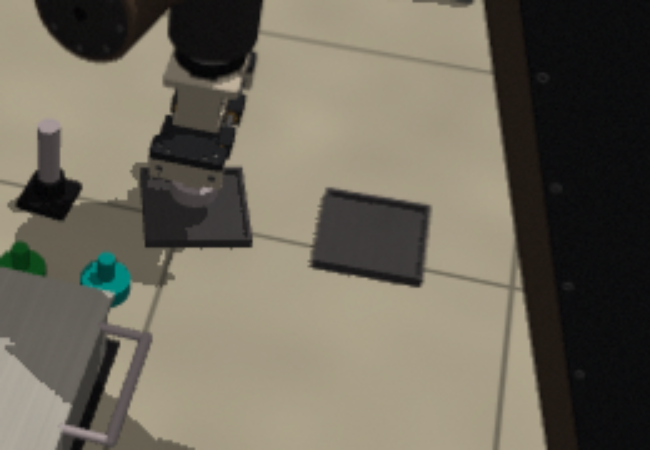

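Emit:
drive_tool:
  steps:
    - [0, 0.008, 0.03, 0, 0, 0, 0]
    - [0, 0.008, 0.06, 0, 0, 0, 0]
    - [0, 0.008, 0.08, 0, 0, 0, 0]
    - [0, 0.008, 0.095, 0, 0, 0, 0]
    - [0, 0.008, 0.104, 0, 0, 0, 0]
    - [0, 0.008, 0.108, 0, 0, 0, 0]
    - [0, 0.008, 0.112, 0, 0, 0, 0]
    - [0, 0.008, 0.112, 0, 0, 0, 0]
    - [0, 0.008, 0.112, 0, 0, 0, 0]

```text
t: 7.87
tool_pos: [0.5017, -0.3422, 0.2093]
eef_rot: [-0.0, 0.709, -0.705, 0.0]
contact_force: [-1.2, 1.2, -2.4]
finger_gap: 0.221
```

Emit:
drive_tool:
  steps:
    - [0, 0, 0.003, 0, 0, 0, 0]
    - [0, 0, 0.006, 0, 0, 0, 0]
    - [0, 0, 0.006, 0, 0, 0, 0]

```text
t: 8.12
tool_pos: [0.5017, -0.3421, 0.2092]
eef_rot: [-0.0, 0.709, -0.705, 0.0]
contact_force: [-6.0, 4.6, 11.9]
finger_gap: 0.219
```

Contact: the upward force rose to 11.9 N. I'll ease off slightly and then open.

Emit:
drive_tool:
  steps:
    - [0, 0, -0.003, 0, 0, 0, 0]
    - [0, 0, -0.003, 0, 0, 0, 0.3]
    - [0, 0, -0.003, 0, 0, 0, 0.5]
    - [0, 0, -0.003, 0, 0, 0, 0.5]
    - [0, 0, -0.003, 0, 0, 0, 0.5]
    - [0, 0, -0.003, 0, 0, 0, 0.5]

```text
t: 8.62
tool_pos: [0.5019, -0.3422, 0.2081]
eef_rot: [-0.0, 0.709, -0.705, 0.0]
contact_force: [-0.3, -0.8, 0.2]
finger_gap: 0.487
```

Emit:
drive_tool:
  steps:
    - [0, 0, -0.03, 0, 0, 0, 0.5]
    - [0, 0, -0.08, 0, 0, 0, 0.5]
    - [0, 0, -0.16, 0, 0, 0, 0.5]
    - [0, 0, -0.28, 0, 0, 0, 0.5]
    - [0, 0, -0.42, 0, 0, 0, 0.5]
    - [0, 0, -0.56, 0, 0, 0, 0.5]
    - [0, 0, -0.7, 0, 0, 0, 0.5]
    - [0, 0, -0.76, 0, 0, 0, 0.4]
    - [0, 0, -0.76, 0, 0, 0, 0.4]

```text
t: 9.37
tool_pos: [0.5024, -0.3426, 0.4041]
eef_rot: [-0.001, 0.709, -0.705, 0.004]
contact_force: [-0.1, -0.2, -0.4]
finger_gap: 0.424
```

```bash
python3 - <<'E'
from h import *
s=st();im=bot.camera("wrist");cv2.imwrite("pics/w6.png",im[...,::-1])
im=bot.camera("side");cv2.imwrite("pics/s6.png",cv2.resize(im[70:250,240:500,::-1],None,fx=2.5,fy=2.5))
for y in(0,np.pi): print(go([.4926,.0031,.36],down(y)))
E
```

```text
t 9.37 tcp [ 0.5024 -0.3426  0.4041] grasp [ 0.5036 -0.3432  0.2448] xax [ 0.006  -1.      0.0037] zax [ 0.0079 -0.0037 -1.    ] q [-0.2771  0.2472 -0.1477  0.0015 -1.1673  1.8534] F [-0.1024 -0.1587 -0.3559] gap 0.4241996548694955
[-1.3807  0.0287  0.1571 -0.0013 -0.0019 -1.4949]
[-1.3807  0.0287  0.1571 -0.0019  0.0013  1.5051]
```

View pics/w6.png

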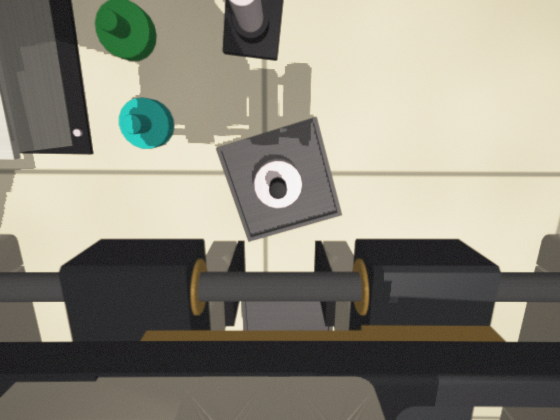

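View pics/s6.png

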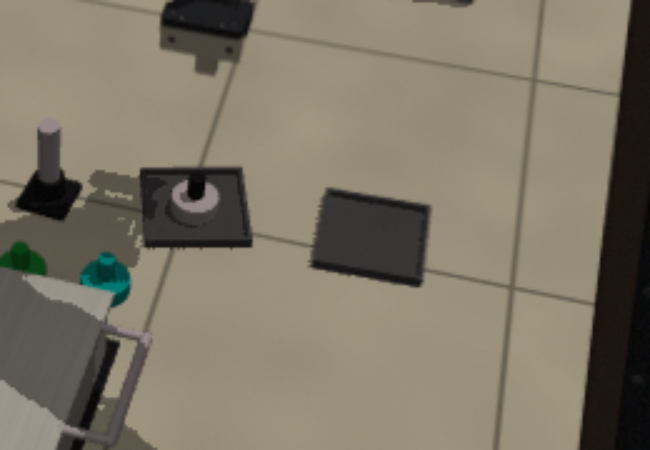

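The weight stands upright in the far tray, about (278,185) in the wrist view. Next I turn and move to the bar.

Emit:
drive_tool:
  steps:
    - [-0.1, 0, 0, 0, 0, 0.1, 0.4]
    - [-0.2, 0, 0, 0, 0, 0.2, 0.4]
    - [-0.3, 0, 0, 0, 0, 0.3, 0.4]
    - [-0.4, 0, 0, 0, 0, 0.4, 0.4]
    - [-0.5, 0, 0, 0, 0, 0.5, 0.4]
    - [-0.6, 0, 0, 0, 0, 0.6, 0.4]
    - [-0.7, 0, 0, 0, 0, 0.7, 0.4]
    - [-0.8, 0, 0, 0, 0, 0.8, 0.4]
    - [-0.8, 0, 0, 0, 0, 0.8, 0.4]
    - [-0.8, 0, 0, 0, 0, 0.8, 0.4]

```text
t: 10.3
tool_pos: [0.5004, -0.141, 0.3974]
eef_rot: [-0.001, -0.362, 0.932, 0.0]
contact_force: [-0.2, -0.6, -0.2]
finger_gap: 0.403
```

```bash
python3 - <<'E'
from h import *
s=st()
print(go([.4926,.0031,.38],down(np.pi)))
E
```

```text
t 10.3 tcp [ 0.5004 -0.141   0.3974] grasp [ 0.5001 -0.141   0.2381] xax [-0.7375 -0.6753  0.0012] zax [-0.0016  0.0001 -1.    ] q [ 0.103   0.1084 -0.3365 -0.0002 -1.1275  0.6385] F [-0.1836 -0.6477 -0.1554] gap 0.40270736076616775
[-0.3665  0.4462  0.0695  0.0006 -0.0015  0.708 ]
```

Emit:
drive_tool:
  steps:
    - [-0.06, 0.07, 0.01, 0, 0, 0.1, 0.4]
    - [-0.12, 0.14, 0.02, 0, 0, 0.2, 0.4]
    - [-0.18, 0.21, 0.03, 0, 0, 0.3, 0.4]
    - [-0.24, 0.29, 0.045, 0, 0, 0.4, 0.4]
    - [-0.3, 0.36, 0.06, 0, 0, 0.5, 0.4]
    - [-0.34, 0.42, 0.07, 0, 0, 0.6, 0.4]
    - [-0.366, 0.446, 0.07, 0, 0, 0.7, 0.4]
    - [-0.366, 0.446, 0.07, 0, 0, 0.708, 0.4]
    - [-0.366, 0.446, 0.07, 0, 0, 0.708, 0.4]

```text
t: 11.05
tool_pos: [0.4933, 0.0017, 0.3801]
eef_rot: [-0.001, -0.0, 1.0, -0.0]
contact_force: [-0.0, -1.2, -0.1]
finger_gap: 0.401
```

```bash
python3 - <<'E'
from h import *
s=st();im=bot.camera("wrist");cv2.imwrite("pics/w7.png",im[...,::-1]);c=cam("wrist",s)
print("pred bar ends",proj(c,[[.4926,-.0594,.094],[.4926,.0656,.094]]), "edge",proj(c,[[.5376,-.107,.098],[.5376,.113,.098]]))
im=bot.camera("side");cv2.imwrite("pics/s7.png",cv2.resize(im[110:290,160:420,::-1],None,fx=2.5,fy=2.5))
E
```

```text
t 11.05 tcp [0.4933 0.0017 0.3801] grasp [0.4931 0.0016 0.2208] xax [-1.     -0.0005  0.0012] zax [-0.0012 -0.0006 -1.    ] q [ 0.4028  0.0763 -0.4147  0.0001 -1.0811 -0.4023] F [-0.0259 -1.1856 -0.1117] gap 0.4013525518005059
pred bar ends [[279.8491 130.6605]
 [279.6727 269.8344]] edge [[220.8064  66.437 ]
 [232.2184 317.2335]]
```

View pics/w7.png

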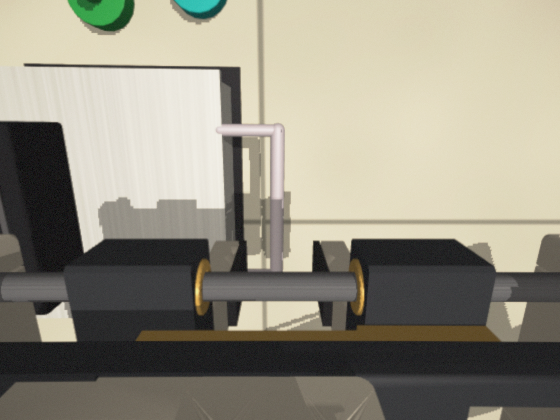

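View pics/s7.png

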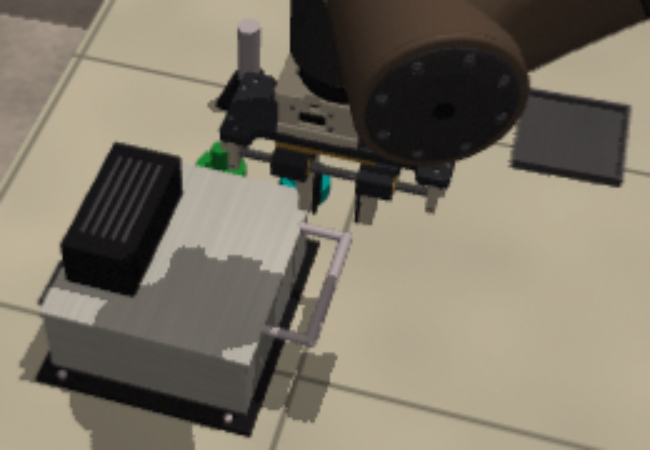

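Emit:
drive_tool:
  steps:
    - [-0.006, 0.004, 0.08, 0, 0, 0, 0.33]
    - [-0.006, 0.004, 0.18, 0, 0, 0, 0.33]
    - [-0.006, 0.004, 0.28, 0, 0, 0, 0.33]
    - [-0.006, 0.004, 0.36, 0, 0, 0, 0.33]
    - [-0.006, 0.004, 0.42, 0, 0, 0, 0.33]
    - [-0.006, 0.004, 0.46, 0, 0, 0, 0.33]
    - [-0.006, 0.004, 0.49, 0, 0, 0, 0.33]
    - [-0.006, 0.004, 0.505, 0, 0, 0, 0.33]
    - [-0.006, 0.004, 0.505, 0, 0, 0, 0.33]
    - [-0.006, 0.004, 0.505, 0, 0, 0, 0.33]

```text
t: 11.98
tool_pos: [0.495, 0.0029, 0.255]
eef_rot: [0.0, 0.001, 1.0, 0.0]
contact_force: [0.4, 0.9, 0.5]
finger_gap: 0.331
```

```bash
python3 - <<'E'
from h import *
s=st();im=bot.camera("wrist");cv2.imwrite("pics/w8.png",im[...,::-1])
im=bot.camera("side");cv2.imwrite("pics/s8.png",cv2.resize(im[110:290,160:420,::-1],None,fx=2.5,fy=2.5))
E
```

```text
t 11.98 tcp [0.495  0.0029 0.255 ] grasp [0.4952 0.0029 0.0957] xax [-1.      0.0025 -0.0008] zax [ 0.0008  0.0001 -1.    ] q [ 0.4038  0.2205 -0.5746  0.0003 -0.775  -0.4064] F [0.3552 0.8509 0.5188] gap 0.3314126261200418
```

View pics/w8.png

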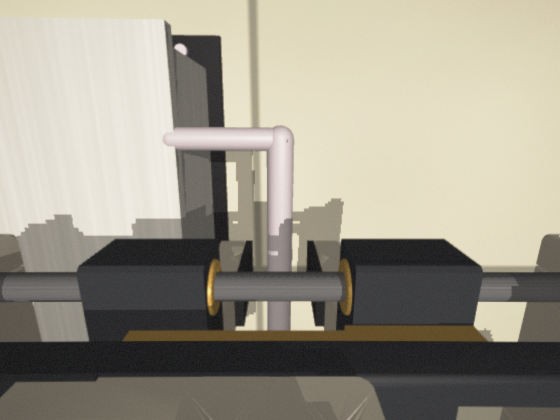

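View pics/s8.png

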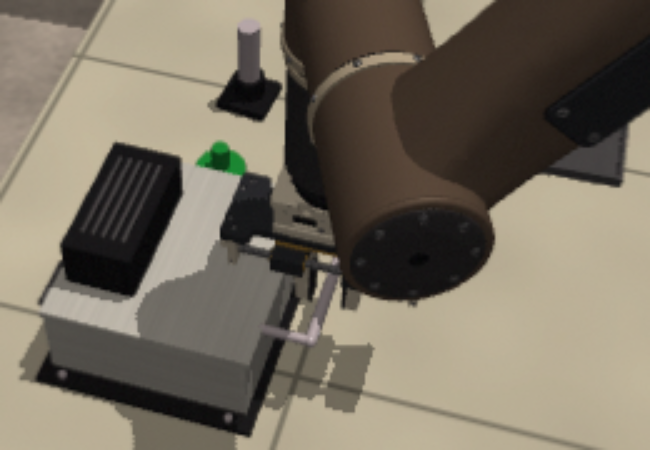

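Emit:
drive_tool:
  steps:
    - [0, 0, 0.006, 0, 0, 0, 0.33]
    - [0, 0, 0.006, 0, 0, 0, 0]
    - [0, 0, 0.006, 0, 0, 0, 0]
    - [0, 0, 0.006, 0, 0, 0, 0]
    - [0, 0, 0.006, 0, 0, 0, 0]
    - [0, 0, 0.006, 0, 0, 0, 0]
    - [0, 0, 0.006, 0, 0, 0, 0]
  newtons: 30

```text
t: 12.67
tool_pos: [0.4952, 0.003, 0.2532]
eef_rot: [0.001, 0.001, 1.0, 0.0]
contact_force: [3.3, -1.6, -0.7]
finger_gap: 0.125
```

```bash
python3 - <<'E'
from h import *
s=st();T=wristT(s)
# arc: bar (grasp pt) at theta relative to start, tool kept downward; shifts in tool axes fraction
yaw=-0.012; h=np.array([.7445,.0]);r=.25
for th in (0,2.5,5,7.5,10,12.5,15,17.5,20,22.5,25,27.5,30,32.5,35,37.5,40,42.5,45,47.5,50,52):
    t=np.radians(th);f=lambda t:np.array([-r*np.cos(t)+.004*np.sin(t),r*np.sin(t)+.004*np.cos(t)])
    d=f(t)-f(0);w=np.array([d[0]*np.cos(yaw),d[0]*np.sin(yaw),d[1]])
    print(th,np.round(w,4),np.round(T[:3,:3].T@w/.25,3))
E
```

```text
t 12.67 tcp [0.4952 0.003  0.2532] grasp [0.4955 0.0031 0.0939] xax [-1.      0.0027 -0.0013] zax [ 0.0013  0.0002 -1.    ] q [ 0.4039  0.2231 -0.5765  0.0005 -0.7699 -0.407 ] F [ 3.2556 -1.5745 -0.6895] gap 0.12465958375451776
0 [ 0. -0.  0.] [0. 0. 0.]
2.5 [ 0.0004 -0.      0.0109] [-0.002 -0.    -0.044]
5 [ 0.0013 -0.      0.0218] [-0.005 -0.    -0.087]
7.5 [ 0.0027 -0.      0.0326] [-0.011 -0.    -0.13 ]
10 [ 0.0045 -0.0001  0.0434] [-0.018 -0.    -0.173]
12.5 [ 0.0068 -0.0001  0.054 ] [-0.027 -0.    -0.216]
15 [ 0.0096 -0.0001  0.0646] [-0.039 -0.    -0.258]
17.5 [ 0.0128 -0.0002  0.075 ] [-0.051 -0.    -0.3  ]
20 [ 0.0164 -0.0002  0.0853] [-0.066 -0.001 -0.341]
22.5 [ 0.0206 -0.0002  0.0954] [-0.083 -0.001 -0.381]
25 [ 0.0251 -0.0003  0.1053] [-0.101 -0.001 -0.421]
27.5 [ 0.0301 -0.0004  0.115 ] [-0.121 -0.001 -0.46 ]
30 [ 0.0355 -0.0004  0.1245] [-0.143 -0.001 -0.498]
32.5 [ 0.0413 -0.0005  0.1337] [-0.166 -0.001 -0.535]
35 [ 0.0475 -0.0006  0.1427] [-0.191 -0.002 -0.57 ]
37.5 [ 0.0541 -0.0006  0.1514] [-0.217 -0.002 -0.605]
40 [ 0.0611 -0.0007  0.1598] [-0.245 -0.002 -0.639]
42.5 [ 0.0684 -0.0008  0.1678] [-0.274 -0.002 -0.671]
45 [ 0.076  -0.0009  0.1756] [-0.305 -0.003 -0.702]
47.5 [ 0.084 -0.001  0.183] [-0.337 -0.003 -0.732]
50 [ 0.0924 -0.0011  0.1901] [-0.37  -0.003 -0.76 ]
52 [ 0.0992 -0.0012  0.1955] [-0.398 -0.004 -0.781]
```

Emit:
drive_tool:
  steps:
    - [0, 0, -0.02, 0, 0, 0, 0]
    - [-0.002, 0, -0.044, 0, 0, 0, 0]
    - [-0.003, 0, -0.066, 0, 0, 0, 0]
    - [-0.005, 0, -0.087, 0, 0, 0, 0]
    - [-0.008, 0, -0.109, 0, 0, 0, 0]
    - [-0.011, 0, -0.13, 0, 0, 0, 0]
    - [-0.014, 0, -0.152, 0, 0, 0, 0]
    - [-0.018, 0, -0.173, 0, 0, 0, 0]
    - [-0.018, 0, -0.173, 0, 0, 0, 0]

```text
t: 13.42
tool_pos: [0.4998, 0.003, 0.2971]
eef_rot: [0.001, 0.001, 1.0, 0.0]
contact_force: [5.0, -2.7, -3.6]
finger_gap: 0.127
```

```bash
python3 - <<'E'
from h import *
s=st();im=bot.camera("wrist");cv2.imwrite("pics/w9.png",im[...,::-1])
im=bot.camera("side");cv2.imwrite("pics/s9.png",cv2.resize(im[110:290,160:420,::-1],None,fx=2.5,fy=2.5))
E
```

```text
t 13.42 tcp [0.4998 0.003  0.2971] grasp [0.5001 0.003  0.1378] xax [-1.      0.0027 -0.0018] zax [ 0.0018  0.0002 -1.    ] q [ 0.4     0.1723 -0.5163  0.0007 -0.8805 -0.403 ] F [ 5.0375 -2.7028 -3.6419] gap 0.12676689645482303
```

View pics/s9.png

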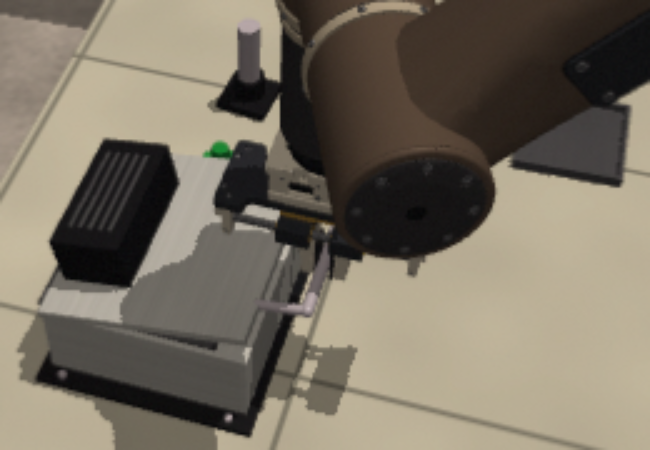

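View pics/w9.png

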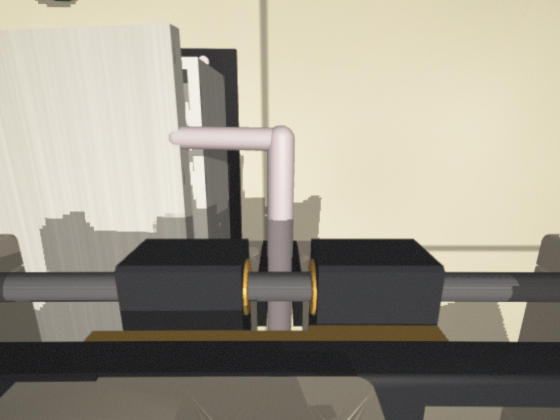

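Emit:
drive_tool:
  steps:
    - [-0.006, 0, -0.022, 0, 0, 0, 0]
    - [-0.012, 0, -0.043, 0, 0, 0, 0]
    - [-0.023, 0, -0.085, 0, 0, 0, 0]
    - [-0.035, 0, -0.127, 0, 0, 0, 0]
    - [-0.05, 0, -0.168, 0, 0, 0, 0]
    - [-0.067, 0, -0.208, 0, 0, 0, 0]
    - [-0.085, 0, -0.248, 0, 0, 0, 0]
    - [-0.105, 0, -0.287, 0, 0, 0, 0]
    - [-0.127, 0, -0.325, 0, 0, 0, 0]
    - [-0.127, 0, -0.325, 0, 0, 0, 0]

```text
t: 14.35
tool_pos: [0.5314, 0.0027, 0.3785]
eef_rot: [-0.0, 0.001, 1.0, -0.0]
contact_force: [1.9, -2.6, -3.5]
finger_gap: 0.127
```

```bash
python3 - <<'E'
from h import *
s=st();im=bot.camera("wrist");cv2.imwrite("pics/w10.png",im[...,::-1])
im=bot.camera("side");cv2.imwrite("pics/s10.png",cv2.resize(im[60:290,140:420,::-1],None,fx=2.5,fy=2.5))
T=wristT(s);g=T[:3,3]+T[:3,2]*bot.tcp_to_grasp
print(np.degrees(np.arctan2(g[2]-.09,.7445-g[0])),np.hypot(g[2]-.09,.7445-g[0]))
E
```

```text
t 14.35 tcp [0.5314 0.0027 0.3785] grasp [0.5314 0.0026 0.2192] xax [-1.     0.003  0.   ] zax [-0.     -0.0004 -1.    ] q [ 0.3744  0.1424 -0.3423  0.0004 -1.0863 -0.3776] F [ 1.8666 -2.5951 -3.5022] gap 0.12749758117411267
31.221365274343352 0.24917032004757894
```

View pics/s10.png

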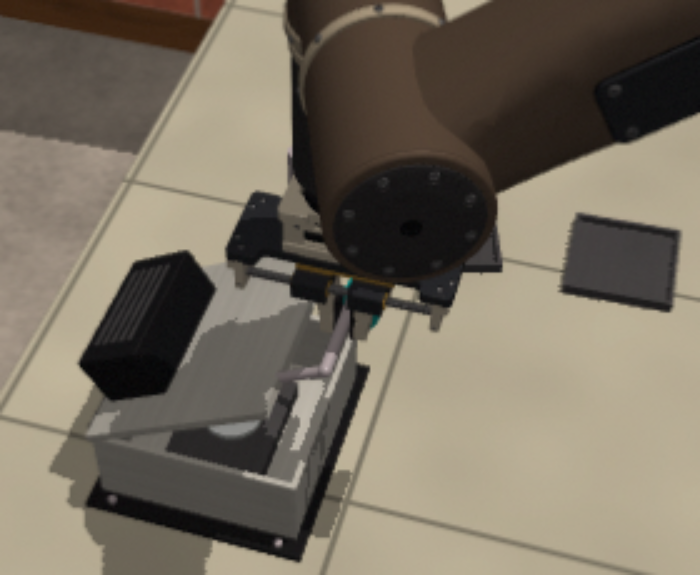

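View pics/w10.png

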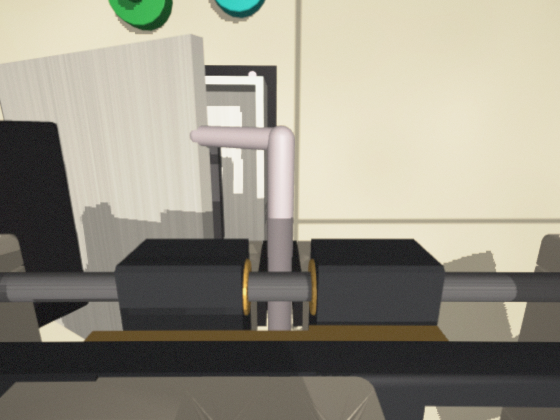

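Emit:
drive_tool:
  steps:
    - [-0.011, 0, -0.018, 0, 0, 0, 0]
    - [-0.023, 0, -0.037, 0, 0, 0, 0]
    - [-0.048, 0, -0.072, 0, 0, 0, 0]
    - [-0.074, 0, -0.107, 0, 0, 0, 0]
    - [-0.102, 0, -0.141, 0, 0, 0, 0]
    - [-0.131, 0, -0.173, 0, 0, 0, 0]
    - [-0.162, 0, -0.204, 0, 0, 0, 0]
    - [-0.178, 0, -0.219, 0, 0, 0, 0]
    - [-0.194, 0, -0.234, 0, 0, 0, 0]
    - [-0.21, 0, -0.248, 0, 0, 0, 0]

```text
t: 15.28
tool_pos: [0.5829, 0.0022, 0.4401]
eef_rot: [-0.001, 0.001, 1.0, -0.0]
contact_force: [-4.2, -2.7, 4.4]
finger_gap: 0.124
```

Emit:
drive_tool:
  steps:
    - [-0.017, 0, -0.014, 0, 0, 0, 0]
    - [-0.033, 0, -0.026, 0, 0, 0, 0]
    - [-0.045, 0, -0.035, 0, 0, 0, 0]
    - [-0.045, 0, -0.035, 0, 0, 0, 0]
    - [-0.045, 0, -0.035, 0, 0, 0, 0]
    - [-0.045, 0, -0.035, 0, 0, 0, 0]

```text
t: 15.78
tool_pos: [0.5941, 0.0021, 0.449]
eef_rot: [-0.001, 0.001, 1.0, -0.001]
contact_force: [-4.4, -2.9, 4.6]
finger_gap: 0.123
```

```bash
python3 - <<'E'
from h import *
s=st();im=bot.camera("wrist");cv2.imwrite("pics/w11.png",im[...,::-1])
im=bot.camera("side");cv2.imwrite("pics/s11.png",cv2.resize(im[60:290,140:420,::-1],None,fx=2.5,fy=2.5))
T=wristT(s);g=T[:3,3]+T[:3,2]*bot.tcp_to_grasp
print(np.degrees(np.arctan2(g[2]-.09,.7445-g[0])),np.hypot(g[2]-.09,.7445-g[0]))
E
```

```text
t 15.78 tcp [0.5941 0.0021 0.449 ] grasp [0.5939 0.002  0.2897] xax [-1.      0.0029  0.0012] zax [-0.0012 -0.001  -1.    ] q [ 0.3325  0.2015 -0.104   0.0006 -1.2669 -0.3356] F [-4.3735 -2.8851  4.6166] gap 0.1230289075838952
52.98205673084774 0.2501239092017523
```

View pics/s11.png

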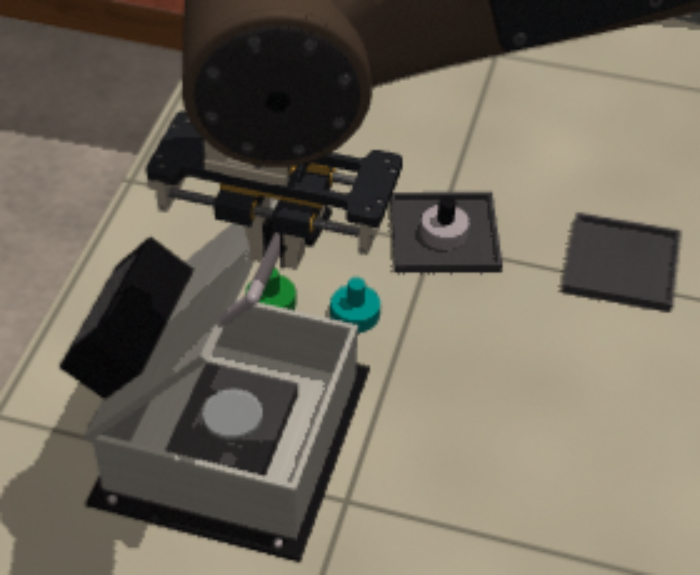

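View pics/w11.png

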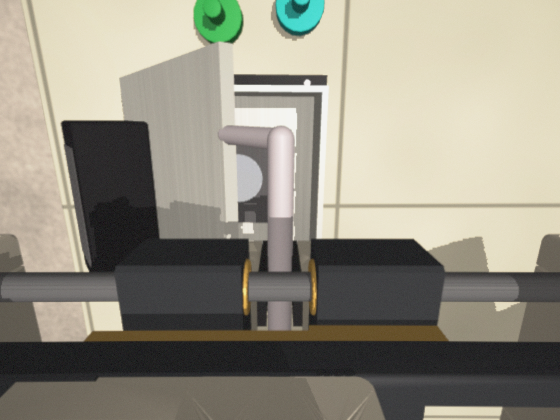

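Past balance: the estimated angle is about 52° and the vertical force has flipped from -3.5 to +4.6 N. The grip is holding. Bringing it back to 35°.

Emit:
drive_tool:
  steps:
    - [0.014, 0, 0.01, 0, 0, 0, 0]
    - [0.028, 0, 0.021, 0, 0, 0, 0]
    - [0.061, 0, 0.049, 0, 0, 0, 0]
    - [0.093, 0, 0.079, 0, 0, 0, 0]
    - [0.124, 0, 0.11, 0, 0, 0, 0]
    - [0.153, 0, 0.142, 0, 0, 0, 0]
    - [0.181, 0, 0.176, 0, 0, 0, 0]
    - [0.194, 0, 0.193, 0, 0, 0, 0]
    - [0.207, 0, 0.211, 0, 0, 0, 0]
    - [0.207, 0, 0.211, 0, 0, 0, 0]

```text
t: 16.72
tool_pos: [0.5423, 0.0028, 0.3948]
eef_rot: [-0.001, 0.001, 1.0, -0.0]
contact_force: [-2.8, -2.2, 1.3]
finger_gap: 0.126
```

Emit:
drive_tool:
  steps:
    - [0, 0, 0, 0, 0, 0, 0]
    - [0, 0, 0, 0, 0, 0, 0]
    - [0, 0, 0, 0, 0, 0, 0]
    - [0, 0, 0, 0, 0, 0, 0]
    - [0, 0, 0, 0, 0, 0, 0]
    - [0, 0, 0, 0, 0, 0, 0]

```text
t: 17.22
tool_pos: [0.5428, 0.0028, 0.3957]
eef_rot: [-0.0, 0.001, 1.0, -0.0]
contact_force: [-5.3, -2.6, 3.7]
finger_gap: 0.127
```

```bash
python3 - <<'E'
from h import *
s=st();im=bot.camera("wrist");cv2.imwrite("pics/w12.png",im[...,::-1])
im=bot.camera("side");cv2.imwrite("pics/s12f.png",im[...,::-1])
cs=cam("side")
T=wristT(s);g=T[:3,3]+T[:3,2]*bot.tcp_to_grasp
print(np.degrees(np.arctan2(g[2]-.09,.7445-g[0]))-.9,np.hypot(g[2]-.09,.7445-g[0]))
# predicted left bar corner & cover front-left corner(top) for thetas
for th in(30,33,35,37,40):
    t=np.radians(th)
    def P(l,y,h): return [.7445-l*np.cos(t)+h*np.sin(t),.0025+y,.09+l*np.sin(t)+h*np.cos(t)]
    print(th,proj(cs,[P(.25,.0625,.004),P(.205,.11,.008)]).round(1).tolist())
E
```

```text
t 17.22 tcp [0.5428 0.0028 0.3957] grasp [0.5427 0.0027 0.2364] xax [-1.      0.0029  0.0009] zax [-0.0009 -0.0002 -1.    ] q [ 0.3661  0.1483 -0.2932 -0.0002 -1.1302 -0.3689] F [-5.2554 -2.6256  3.704 ] gap 0.12689329634530055
35.06264041953041 0.2493336191250509
30 [[270.4, 206.6], [245.5, 224.6]]
33 [[267.3, 202.5], [242.7, 221.3]]
35 [[265.0, 199.8], [240.7, 219.2]]
37 [[262.7, 197.1], [238.6, 217.0]]
40 [[258.8, 193.1], [235.2, 213.8]]
```

View pics/s12f.png

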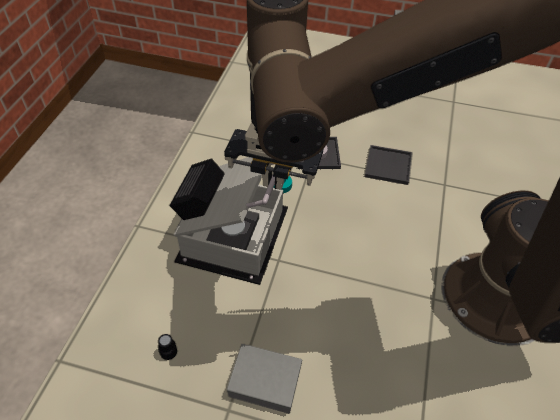

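View pics/w12.png

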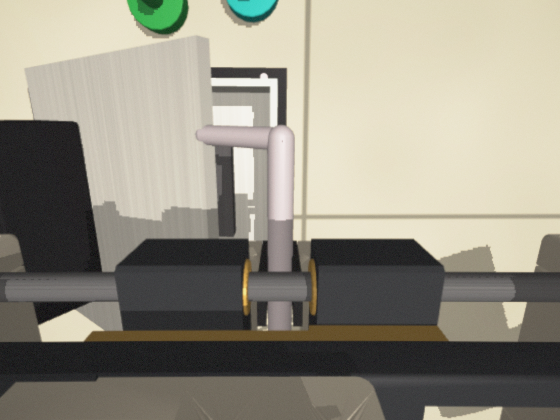

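```bash
python3 - <<'E'
import cv2
im=cv2.imread("pics/s12f.png");cv2.imwrite("pics/s12c.png",cv2.resize(im[140:260,170:290],None,fx=5,fy=5,interpolation=cv2.INTER_CUBIC))
E
```

```text
(no output)
```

View pics/s12c.png

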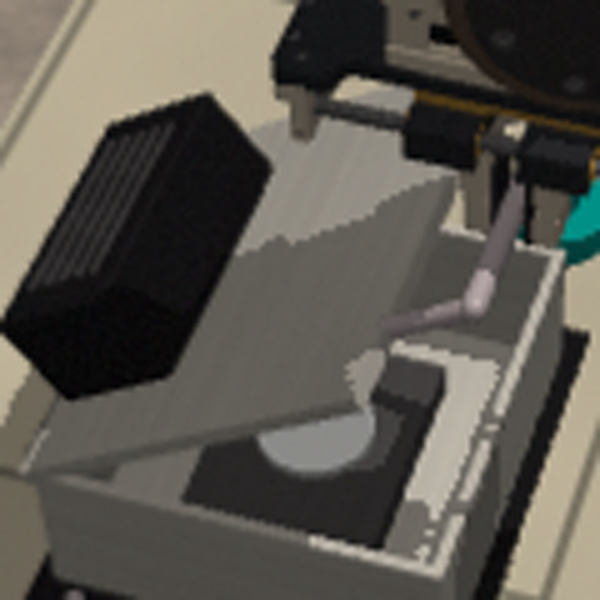

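The bar corner at (266,200) and the cover corner at (242,221) put the angle at about 34–35°, which is on target. Handing in.

```bash
python3 -c "
from h import *
st();print(bot.sign_off())"
```

```text
t 17.32 tcp [0.5429 0.0028 0.3957] grasp [0.5428 0.0027 0.2364] xax [-1.      0.003   0.0008] zax [-0.0008 -0.0002 -1.    ] q [ 0.3661  0.1484 -0.2931 -0.0002 -1.1302 -0.369 ] F [-6.1228 -3.0258  3.303 ] gap 0.1266506316765277
the job is handed in; nothing more can be done
None
```

The job is done and was handed in at t = 17.3 s.

**What I did:**
- **Weight:** I lifted it off the shut cover and stood it upright in the tray farthest from the base.
- **Cover:** I took the front bar, raised the cover to about 52° and brought it back to about 35°. The gripper still holds it there at 30 N.

**Last checks:**
- **Angle:** The arm pose gave 35.1°. The side picture gave about 34.5° at the bar corner and about 33.5° at the cover corner, so they agree within about 1.5°.
- **Grip:** The opening is 11 mm on the 12 mm bar, as it was throughout the lift.
- **Forces:** At the end the force was about 7 N, mostly along the cover arm. I had read the force sign change at 52° as proof of passing balance, but that force was mostly along the arm too. Passing balance therefore rests on the measured angle.
- **Weight in tray:** It was upright near the tray's middle in the side picture at 52°. In the last pictures the arm mostly hides it.
- **Other things:** The pictures show nothing else moved. I judged this by eye and did not re-measure; the post is out of view in the last ones.

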